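Release the brake and start the microtome from its console

ROBOT

A 6-joint arm with a two-finger parallel gripper is mounted at the origin on the work surface. World frame = base frame: x ahead of the robot, y to its left, z up, the work surface at z = 0. Lengths are in m, angles in rad, forces in N, time in s.
With the tool pointing down it reaches from about 0.25 to 0.85 m from the base axis. Payload 12.5 kg.
Tool frame: the origin (TCP) lies at the very end of the fingers, on their centre line; the grasp point (between the pads) lies r.hold_point_z behind it (r.hold_point_z is the distance from the TCP to the grasp point, in m); z points along the fingers, y is the direction in which the jaws open and shut (so a half turn about z gives the same grasp; the last joint's range is limited). The gripper opens to 93 mm and grips with 3 to 60 N. Pads are 15 mm wide; open, the fingers measure 128 mm over their backs; the gripper's body (75 mm by 188 mm) begins 65 mm behind the grasp point.
Start: joints at [-0.085, 0.351, 1.652, -0, 1.139, -0.085], TCP at [0.55, 0, 0.219] pointing down, gripper open.
Joint ranges: [-2.75, 2.75], [-0.79, 2.1], [0.01, 2.65], [-1.57, 4.71], [0.07, 3.14], [-2.87, 2.87]. Speed limits (rad/s): [2.22, 2.22, 2.79, 3.14, 3.14, 3.14].

INTERFACE

Orientations are given as a rotation vector (axis times angle).
In Python, from rig import r, vision, hand_in gives the robot as it stands.
- The arm moves only by the shell command python3 -m creep 'ROWS' [FORCE]. ROWS is JSON, a list of rows, each a list of 5 numbers: the closure, from 0 (fully open) to 1 (shut), then the shift along the tool's x, y, z in mm, then the turn about the tool's z in rad. A call has 1 to 10 rows; each row shifts and turns the commanded pose from where the row before left it, along the tool's axes as they then stand; what a row does not reach is not made up. A row lasts 1/10 s, in which the tool goes at most 50 mm and 8.59 degrees, less where a joint would pass 70% of its speed; a pose out of reach is approached as far as the arm can. A call is refused whole if a number of a shift passes 50 or a number of a turn 0.15, either way. A call with a gripper value outside its range is refused whole. The fingers move at their own pace and stop on an object; FORCE is the grip in N (left out, the last holds). Time passes only in rows, so rows that do not move let the fingers close. It gives the time, the measured TCP pose, the force and the opening at its end, in the units of the state.
- r.sense(): the state, without advancing time (a new reading comes with each control period).
- vision.get_image(name): name is "scene" or "side" or "wrist"; returns a dict with "frame" (384x512x3 uint8, red, green, blue), "vertical_fov" (degrees; the focal length in pixels is half the picture's height over the tangent of half this angle, whatever the lens; pixels are square), "cx", "cy" (the principal point, pixels), "distortion" ([k1, k2, p1, p2, k3] as OpenCV has them; the pictures are not rectified), "R" (3x3) and "t" (3): a world point X has camera coordinates R X + t. Camera axes: x right, y down, z forward; pixel columns grow to the right and rows downward; lengths in m; the calibration is good to about 2 mm. A picture is of the moment at which its call begins. There is no depth.
- hand_in(): hands the job in, once; it reports no verdict.
The state is a dict: "time_s": time; "joints": joint angles; "qvel": joint speeds; "tau": joint torques, N m; "tcp_pos": TCP position; "tcp_rot": TCP orientation; "wrist_force": force on the tool from outside, world axes, zero at the start; "torque": the same for the moment, N m; "finger_gap": finger opening in m.
Only numpy, scipy, OpenCV 4.12 (cv2) and the standard library are available. Lean on these libraries where they do the work, as an engineer would, in place of code of your own. Each camera call takes 0.05 s, during which the arm holds its last target. There are 200 camera calls.

TASK

On the microtome's control console, press the long bar key fully down and let it spring back up (this releases the handwheel brake), then press the large round key fully down and let it go (this starts the cutting stroke). Press one key at a time, and do not press the square key or the small round key.

Things in the scene. Friction and masses are not known exactly. Their poses are not given: they have to be found in the camera images.
- bar_top (a point): Centre of the top of the long bar key (brake release), white plastic, 24 mm by 54 mm; x across the bar, y along it, z up. It sits, like the other three keys, in a black 62 mm square bezel on the flat top of an ivory console, 13 mm proud of the bezel, top 58 mm above the bench. Moves straight down 7 mm: starts at 1.5 N, fully down on a stop at 5 N, springs back when let go.
- round_top (a point): Centre of the top of the large round key (start), 40 mm diameter, same white plastic and height, z up. The keys form a 2 by 2 block, 74 mm between centres; which key has which place changes from run to run. Moves straight down 7 mm: starts at 1.5 N, fully down on a stop at 5 N, springs back when let go.
- square_top (a point): Centre of the top of the square key, 32 mm by 32 mm, same plastic, height and spring: not to be pressed. The console is fixed to the bench, 210 mm by 180 mm, 40 mm high, with a dark display strip along its side away from the robot; it and its keys turn up to 0.45 rad either way.
- small_top (a point): Centre of the top of the small round key, 20 mm diameter, same plastic, height and spring: not to be pressed. Loose things up to 45 mm high lie on the bench around the console.

How it is judged:
By the outcome, as a careful person would: the job done as asked, in the order asked, and still so for the second after the job is handed in, with the robot touching nothing.
It also fails if it takes over 32 s, if anything falls off the work surface, if the arm or the gripper's body presses on something with over 40 N, if the wrist force passes 120 N, or if a joint passes its speed limit or range.

## Working session

There is one attempt and no reset: what is moved stays moved. The work goes in short steps, Python scripts to look and compute and a shell command to move; the robot and the scene stay as the last step left them, time stands still between calls to the robot, and variables do not carry over. Pictures are saved under pics/ and viewed, about 8 in all and at most 12, crops included, and the job is handed in when it is done.

```bash
mkdir -p pics; python3 - <<'E'
from rig import r,vision
import cv2,pickle
d={}
for n in("scene","wrist"):
    g=vision.get_image(n);d[n]=g;cv2.imwrite(f"pics/{n}1.png",g["frame"][:,:,::-1])
    print(n,g["vertical_fov"],g["cx"],g["cy"],g["distortion"],g["t"])
pickle.dump(d,open("d1.pkl","wb"))
print(r.sense(),r.hold_point_z)
E
```

```text
scene 45.31656314967298 249.97044080614805 188.95934794791293 [-0.18791358  0.          0.          0.          0.        ] [ 0.1105835  -0.25493858  1.12467644]
wrist 69.82053959143269 253.87232729462733 193.50702146077 [-0.01169471  0.          0.          0.          0.        ] [-0.55130728 -0.03204655  0.3896576 ]
{'time_s': 0.1, 'joints': array([-8.46026378e-02,  3.51179396e-01,  1.65236077e+00, -4.47764461e-05,
        1.13910171e+00, -8.46517757e-02]), 'qvel': array([-1.07883550e-03, -1.36725038e-03, -1.91227140e-03, -1.02625551e-03,
        7.08413325e-05,  1.99116550e-04]), 'tau': array([ 6.21537929e-04, -4.98029208e+01, -2.85706007e+01,  6.99262437e-02,
        2.38850416e-02, -7.56712393e-05]), 'tcp_pos': array([5.49686870e-01, 3.93512696e-05, 2.18156627e-01]), 'tcp_rot': array([-2.22081740e+00, -2.22096818e+00,  1.11125801e-03]), 'wrist_force': array([-0.0662031 ,  1.27858059,  1.14167261]), 'torque': array([ 0.04480721, -0.03250441,  0.02123644]), 'finger_gap': 0.093454059829074} 0.0188
```

View pics/scene1.png

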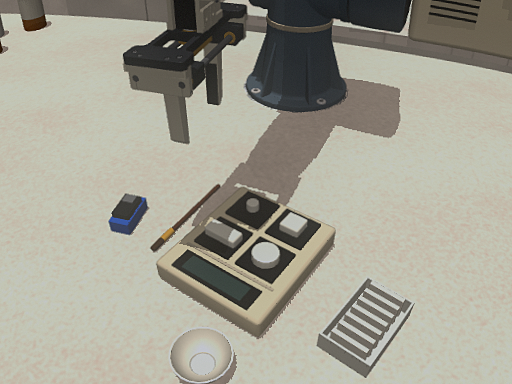

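View pics/wrist1.png

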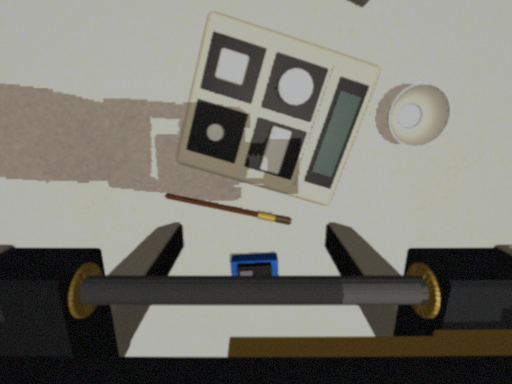

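The wrist view shows the square key at (233,66), the large round at (297,86), the small round at (215,131) and the bar, half in shadow, at about (276,148). The scene view agrees: round (265,253), square (293,223), small (252,204), bar (222,234).

```bash
cat > h.py <<'E'
import numpy as np,cv2
def K(g):
    f=g["frame"].shape[0]/2/np.tan(np.radians(g["vertical_fov"])/2)
    return np.array([[f,0,g["cx"]],[0,f,g["cy"]],[0,0,1]])
def back(g,p,z):
    u=cv2.undistortPoints(np.float64(p).reshape(-1,1,2),K(g),np.float64(g["distortion"])).reshape(-1,2)
    R,t=np.array(g["R"]),np.array(g["t"]);C=-R.T@t
    d=np.c_[u,np.ones(len(u))]@R
    return C+d*((z-C[2])/d[:,2])[:,None]
def proj(g,X):
    return cv2.projectPoints(np.float64(X),cv2.Rodrigues(np.array(g["R"]))[0],np.array(g["t"]),K(g),np.float64(g["distortion"]))[0].reshape(-1,2)
E
python3 - <<'E'
from h import *
import pickle
from scipy.optimize import least_squares
d=pickle.load(open("d1.pkl","rb"))
px={"wrist":[(233,66),(297,86),(215,131),(276,148)],"scene":[(293,222),(265,251),(252,203),(222,233)]}
w=back(d["wrist"],px["wrist"],.058);s=back(d["scene"],px["scene"],.058)
print(w.round(4),s.round(4))
for a,b in((0,1),(0,2),(1,3),(2,3)):print(a,b,np.linalg.norm(w[a]-w[b]).round(4),np.linalg.norm(s[a]-s[b]).round(4))
# layout: 0 far-left...: u=toward display, v
G=.037*np.array([(-1,1),(1,1),(-1,-1),(1,-1)])
def pts(q):
    c,n=np.cos(q[2]),np.sin(q[2]);return np.c_[G@np.array([[c,n],[-n,c]])+q[:2],np.full(4,.058)]
for nm,P in(("wrist",w),("scene",s)):
    q=min((least_squares(lambda q:(pts(q)-P)[:,:2].ravel(),[*P[:,:2].mean(0),a]) for a in(-.3,.3)),key=lambda o:o.cost)
    print(nm,q.x,pts(q.x).round(4),(pts(q.x)-P)[:,:2].round(4))
    g=d["wrist"];im=g["frame"][:,:,::-1].copy();im=cv2.resize(im[0:220,150:400],None,fx=3,fy=3)
    if nm=="wrist":
        for h,col in((.058,(0,0,255)),):
            c,n=np.cos(q.x[2]),np.sin(q.x[2]);A=np.array([[c,-n],[n,c]])
            T=pts(q.x)
            sh=[np.array([(-16,-16),(16,-16),(16,16),(-16,16)])]
            ang=np.linspace(0,6.28,40);ci=np.c_[np.cos(ang),np.sin(ang)]
            sh+=[20*ci,10*ci,np.array([(-12,-27),(12,-27),(12,27),(-12,27)])]
            for k in range(4):
                X=np.c_[(sh[k]/1000)@A.T+T[k,:2],np.full(len(sh[k]),h)]
                cv2.polylines(im,[np.int32((proj(g,X)-[150,0])*3)],True,col,1)
        cv2.imwrite("pics/w2.png",im[:600])
E
```

```text
[[0.5285 0.1276 0.058 ]
 [0.5991 0.1072 0.058 ]
 [0.5064 0.0583 0.058 ]
 [0.5773 0.0389 0.058 ]] [[0.5281 0.1305 0.058 ]
 [0.5957 0.1088 0.058 ]
 [0.5075 0.0602 0.058 ]
 [0.5823 0.0403 0.058 ]]
0 1 0.0735 0.071
0 2 0.0728 0.0733
1 3 0.0717 0.0699
2 3 0.0736 0.0774
wrist [ 0.55284938  0.08300174 -0.29180666] [[0.5281 0.1291 0.058 ]
 [0.5989 0.1078 0.058 ]
 [0.5068 0.0582 0.058 ]
 [0.5776 0.0369 0.058 ]] [[-0.0005  0.0015]
 [-0.0002  0.0006]
 [ 0.0004 -0.0001]
 [ 0.0003 -0.0019]]
scene [ 0.55339655  0.08494865 -0.2623293 ] [[0.5273 0.1303 0.058 ]
 [0.5987 0.1111 0.058 ]
 [0.5081 0.0588 0.058 ]
 [0.5795 0.0396 0.058 ]] [[-0.0008 -0.0003]
 [ 0.003   0.0023]
 [ 0.0005 -0.0014]
 [-0.0028 -0.0006]]
```

View pics/w2.png

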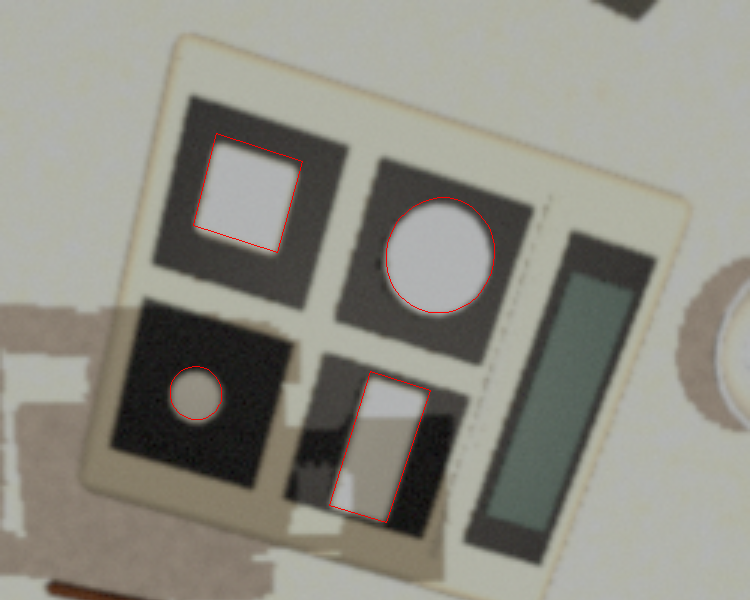

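The overlay fits every outline. Targets: bar (0.578, 0.038), round (0.599, 0.108). With the tool pointing down, tool x is world y and tool y is world x.

```bash
python3 -m creep '[[1,9.5,7,5,0],[1,9.5,7,10,0],[1,9.5,7,15,0],[1,9.5,7,20,0],[1,0,0,20,0],[1,0,0,20,0],[1,0,0,15,0],[1,0,0,10,0],[1,0,0,0,0],[1,0,0,0,0]]' 20; python3 - <<'E'
from rig import vision
import cv2
g=vision.get_image("side");cv2.imwrite("pics/s3.png",g["frame"][:,:,::-1])
E
```

```text
time_s: 1.1
tcp_pos: [0.5782, 0.0383, 0.1036]
tcp_rot: [-2.221, -2.222, 0.0]
wrist_force: [0.3, 0.2, 0.5]
finger_gap: 0.0174
```

View pics/s3.png

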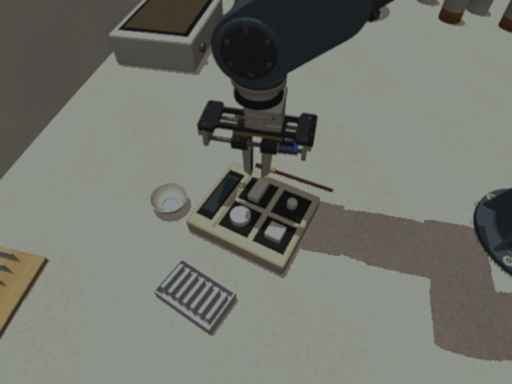

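The side view shows the fingertips at about (257,175), just above the bar key at (258,188), still closing. The other keys are clear, so I'll close fully and go down to just above the bar.

```bash
python3 -m creep '[[1,0,0,0,0],[1,0,0,0,0],[1,0,0,10,0],[1,0,0,15,0],[1,0,0,10,0],[1,0,0,3,0],[1,0,0,0,0],[1,0,0,0,0]]'; python3 -m creep '[[1,0,0,2,0],[1,0,0,2,0],[1,0,0,2,0],[1,0,0,1,0],[1,0,0,0,0],[1,0,0,0,0]]'
```

```text
time_s: 1.95
tcp_pos: [0.5781, 0.038, 0.0657]
tcp_rot: [2.221, 2.221, 0.0]
wrist_force: [0.5, 0.3, -0.3]
finger_gap: 0.0005
time_s: 2.55
tcp_pos: [0.578, 0.038, 0.0587]
tcp_rot: [2.221, 2.221, -0.0]
wrist_force: [-0.0, 0.3, 0.2]
finger_gap: 0.0001
```

```bash
python3 -m creep '[[1,0,0,2,0],[1,0,0,2,0],[1,0,0,2,0],[1,0,0,0,0],[1,0,0,0,0]]'; python3 -m creep '[[1,0,0,1,0],[1,0,0,0.7,0],[1,0,0,0,0],[1,0,0,0,0]]'
```

```text
time_s: 3.05
tcp_pos: [0.5781, 0.038, 0.0528]
tcp_rot: [2.221, 2.221, 0.0]
wrist_force: [0.1, 1.4, 4.1]
finger_gap: 0.0007
time_s: 3.45
tcp_pos: [0.5782, 0.038, 0.0513]
tcp_rot: [2.221, 2.221, 0.0]
wrist_force: [-2.2, 0.5, 7.8]
finger_gap: 0.0005
```

```bash
python3 -m creep '[[1,0,0,0.6,0],[1,0,0,0,0],[1,0,0,0,0]]'
```

```text
time_s: 3.75
tcp_pos: [0.5782, 0.038, 0.0512]
tcp_rot: [2.221, 2.221, 0.001]
wrist_force: [-3.6, -0.3, 12.8]
finger_gap: 0.0006
```

The bar is on its stop: force rose to 12.8 N with no further travel. Now I'll release it, lift, and move over the round key.

```bash
python3 -m creep '[[1,0,0,-3,0],[1,0,0,-4,0],[1,0,0,-8,0],[1,0,0,-15,0],[1,0,0,-10,0],[1,0,0,0,0]]'; python3 - <<'E'
from rig import vision
import cv2
g=vision.get_image("side");cv2.imwrite("pics/s4.png",cv2.resize(g["frame"][140:270,170:340,::-1],None,fx=4,fy=4))
E
python3 -m creep '[[1,15,4,0,0],[1,20,6,0,0],[1,20,6,0,0],[1,15,5,0,0],[1,0,0,10,0],[1,0,0,10,0],[1,0,0,8,0],[1,0,0,0,0],[1,0,0,0,0],[1,0,0,0,0]]'
```

```text
time_s: 4.35
tcp_pos: [0.5788, 0.038, 0.0922]
tcp_rot: [2.22, 2.22, 0.003]
wrist_force: [0.4, -0.1, 0.1]
finger_gap: 0.0006
time_s: 5.4
tcp_pos: [0.5992, 0.1077, 0.0626]
tcp_rot: [2.222, 2.221, 0.001]
wrist_force: [0.3, -0.0, 0.2]
finger_gap: 0.0006
```

View pics/s4.png

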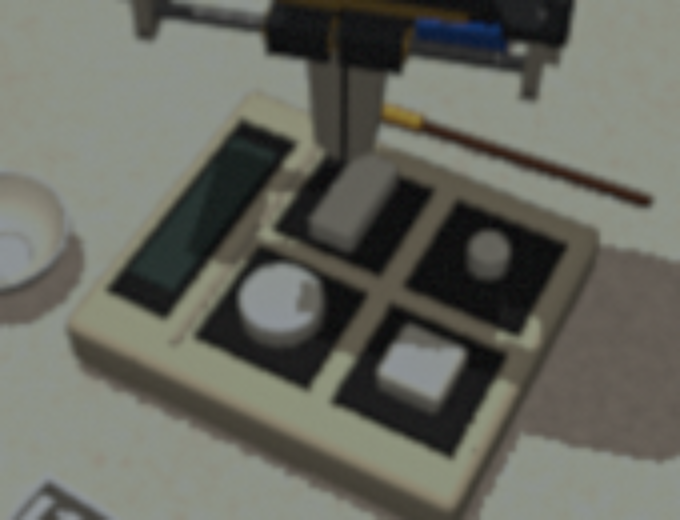

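The crop shows the bar at (352,200) sprung back up, level with the other keys. The tool is now above the round key, so I'll press it.

```bash
python3 -m creep '[[1,0,0,2,0],[1,0,0,2,0],[1,0,0,2,0],[1,0,0,2,0],[1,0,0,2,0],[1,0,0,0,0],[1,0,0,0,0]]'; python3 -m creep '[[1,0,0,1,0],[1,0,0,0.7,0],[1,0,0,0,0],[1,0,0,0,0]]'
```

```text
time_s: 6.1
tcp_pos: [0.5992, 0.108, 0.0525]
tcp_rot: [2.221, 2.221, 0.0]
wrist_force: [-1.6, -1.8, 5.2]
finger_gap: 0.0003
time_s: 6.5
tcp_pos: [0.5992, 0.108, 0.0512]
tcp_rot: [2.221, 2.221, 0.001]
wrist_force: [-1.2, -0.6, 9.9]
finger_gap: 0.0008
```

```bash
python3 -m creep '[[1,0,0,0.6,0],[1,0,0,0,0],[1,0,0,0,0]]'; python3 -m creep '[[1,0,0,-3,0],[1,0,0,-4,0],[1,0,0,-8,0],[1,0,0,-20,0],[1,0,0,-40,0],[1,0,0,-40,0],[1,0,0,-20,0],[1,0,0,0,0],[1,0,0,0,0],[1,0,0,0,0]]';python3 - <<'E'
from rig import vision
import cv2
g=vision.get_image("side");cv2.imwrite("pics/s5.png",cv2.resize(g["frame"][140:270,170:340,::-1],None,fx=4,fy=4))
E
```

```text
time_s: 6.8
tcp_pos: [0.5992, 0.108, 0.0511]
tcp_rot: [2.221, 2.221, 0.001]
wrist_force: [-4.6, -1.2, 15.3]
finger_gap: 0.0007
time_s: 7.8
tcp_pos: [0.5982, 0.108, 0.1834]
tcp_rot: [-2.22, -2.22, 0.003]
wrist_force: [0.2, 0.1, 0.5]
finger_gap: 0.0005
```

View pics/s5.png

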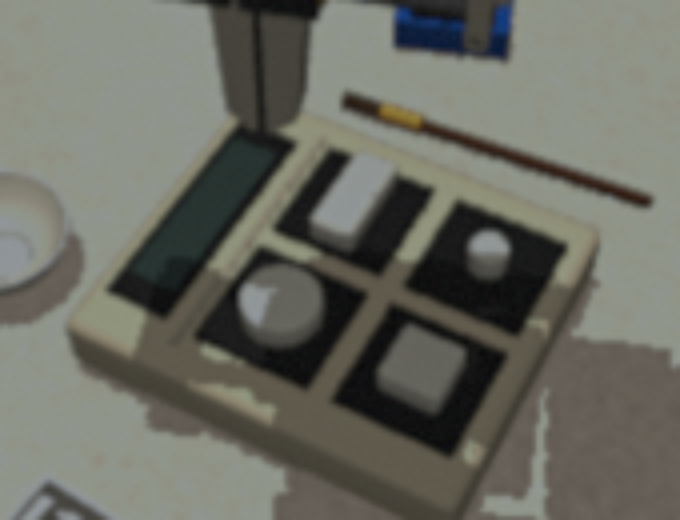

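The crop shows all four keys up, with the round key at (281,305) and the bar at (352,200). The gripper is well clear.

```bash
python3 -c "
from rig import hand_in
print(hand_in())"
```

```text
the job is handed in; nothing more can be done
None
```

I pressed the long bar key first and then the large round key, each fully down and released, and handed the job in at about 7.9 s of the 32 s allowed.

- **Bar key:** it bottomed out with the tool at 51.2 mm. The force rose from 7.8 to 12.8 N with no further travel, against the stated 5 N and 51 mm stop.
- **Round key:** it bottomed out at 51.1 mm, with the force rising from 9.9 to 15.3 N, also against its stop.
- **Release:** pictures after each press show the pressed key sprung back level with the others.
- **Other keys:** the square and small round keys were never approached.
- **At hand-in:** the tool was at a height of 183 mm, touching nothing. Wrist force read about 0.5 N, which is sensor noise.
- **Disagreement:** the scene and wrist cameras placed the keys up to 3 mm apart. I used the wrist fit, because its outlines matched the picture.

No checks failed.

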